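# Change the sample disc under the lamp bar

### The job

Pull the black knob fully up so that the knockout rod lifts the old disc out of its pocket under the lamp bar, and lay that disc in the steel tray. Push the knob fully down again, then slide the new disc (the solid one, not the ring) flat along the stage without lifting it, until it drops into the pocket and lies flush. Do not bump the lamp bar, and leave the ring, the vial, the beaker and the dropper bottle where they stand.

Things in the scene. Friction and masses are not known exactly. Their poses are not given: they have to be found in the camera images.
- stage: Grey-painted metal stage plate on four feet, fixed, 200 (x) x 240 (y) mm, turned about the vertical. Origin on the worktop under the plate's centre; x points away from the robot side (front edge at x -100), y to its left, z up; top surface at z 44. A round pocket, 43 mm in diameter and 6 mm deep, has its centre at x 45, y 0. All offsets below are in mm in this frame.
- pocket (a point): Centre of the pocket's floor (z 38 in the stage frame); axes as the stage. A hole of 22 mm in the floor lets the knockout rod (18 mm thick) through; lowered, the rod's end is 0.5 mm below the floor.
- lamp_bar: Grey bar fixed over the rear of the stage on two posts (x 86, y +-101). Its origin is the stage's. The bar fills x 37 to 97, y -115 to 115, z 139 to 169: 95 mm of room under it, and its front edge stands 8 mm in front of the pocket's centre, so a vertical gripper cannot work at the pocket; one leaned back some 40 degrees from vertical, its fingers pointing forward (stage +x) and down, can.
- knockout (a joint): Lift of the knockout rod and its knob, m: 0 fully down, 0.015 fully up. Stiff: about 5 N of friction, stays where it is left. Fully up, the rod holds the disc with its underside 8.5 mm above the stage surface.
- knob_top (a point): Centre of the top of the black knob beside the stage (x -50, y 165 in the stage frame; z 90 when down, 105 when up). The knob is 24 mm in diameter and 22 mm tall, on a 10 mm stem; pull it straight up and push it straight down; it moves the rod under the pocket.
- old_disc: Steel disc, solid, 40 mm in diameter, 6 mm thick, 30 to 65 g, at first in the pocket, flush with the stage. Origin at the centre of its underside, z up.
- new_disc: Steel disc, solid, same size as the old one, at first lying on the front part of the stage, left or right of its middle. Origin at the centre of its underside, z up.
- ring_gauge: Steel ring, 40 mm outside, 22 mm hole, 6 mm thick, lying loose on the front part of the stage on the other side; leave alone. Origin at the centre of its underside.
- stage_vial: Small vial with white cap, 24 mm in diameter, 51 mm tall, standing loose on the stage near its right (-y) edge; leave alone. Origin at the centre of its foot.
- tray: Open steel tray, fixed on the worktop left or right of the stage, 120 x 120 mm, 16 mm tall, walls and floor 3 mm. Origin under its centre on the worktop, axes along its sides.
- beaker: Clear beaker, 72 x 78 mm, 90 mm tall, standing loose on the other side of the stage from the tray; leave alone. Origin at the centre of its foot.
- bottle: Dropper bottle, 33 mm in diameter, 102 mm tall, standing loose behind the stage to the right; leave alone. Origin at the centre of its foot.
There are look-alikes about, which are no part of the job. Leave any turquoise or yellow look-alike of the new_disc alone.

How it is judged:
On the way, in this order (a step that is already met when the one before it is completed fails the run):
1. the knob is pulled fully up and the old disc stands clear of the pocket (value of joint knockout above 0.0125 m and z of old_disc in the frame of pocket above 0.011 m and horizontal distance between old_disc and pocket below 0.015 m), for 0.2 s.
2. the old disc lies in the tray, released (x of old_disc in the frame of tray between -0.05 and 0.05 m and y of old_disc in the frame of tray between -0.05 and 0.05 m and height (world z) of old_disc below 0.006 m and angle between old_disc's own z axis and vertical below 0.1 rad and contact force between old_disc and the fingers below 0.1 N and linear speed of old_disc below 0.02 m/s), for 0.2 s.
At the end, for the whole second after the job is handed in: The new disc lies at rest in the pocket, within 3 mm of its centre, its underside within 1.5 mm of the floor and level within 0.05 rad; the knockout is down (below 2 mm); the old disc lies flat on the tray's floor (horizontal distance between new_disc and pocket below 0.003 m and z of new_disc in the frame of pocket below 0.0015 m and angle between new_disc's own z axis and vertical below 0.05 rad and linear speed of new_disc below 0.02 m/s and value of joint knockout below 0.002 m and x of old_disc in the frame of tray between -0.05 and 0.05 m and y of old_disc in the frame of tray between -0.05 and 0.05 m and height (world z) of old_disc below 0.006 m and angle between old_disc's own z axis and vertical below 0.1 rad); the robot touches nothing.
It fails at once if the new disc is lifted more than 6 mm off the stage, or falls off it (z of new_disc in the frame of pocket above 0.012 m or z of new_disc in the frame of pocket below -0.01 m).
It fails at once if the old disc is thrown or dropped into the tray (distance between old_disc and tray below 0.09 m and height (world z) of old_disc below 0.04 m and linear speed of old_disc above 0.75 m/s).
It fails at once if the lamp bar is bumped (more than 5 N) (contact force between lamp_bar and anything else above 5 N).
It fails at once if the ring or the vial is moved more than 15 mm, or the vial is tipped (distance of any of ring_gauge, stage_vial from where it was at the start of the episode above 0.015 m or angle between stage_vial's own z axis and vertical above 0.5 rad).
It fails at once if the beaker or the dropper bottle is moved more than 20 mm or tipped (distance of any of beaker, bottle from where it was at the start of the episode above 0.02 m or angle between any of beaker, bottle's own z axis and vertical above 0.5 rad).
It also fails if it takes over 72 s, if anything falls off the work surface, if the arm or the gripper's body presses on something with over 40 N, if the wrist force passes 120 N, or if a joint passes its speed limit or range.

### The arm

A 6-joint arm with a two-finger parallel gripper is mounted at the origin on a cart in front of the work surface, level with it; the furniture and walls round the work are solid. World frame = base frame: x ahead of the robot, y to its left, z up, the work surface at z = 0. Lengths are in m, angles in rad, forces in N, time in s.
With the tool pointing down it reaches from about 0.35 to 0.95 m from the base axis. Payload 17.4 kg.
Tool frame: the origin (TCP) lies at the very end of the fingers, on their centre line; the grasp point (between the pads) lies 19 mm behind it; z points along the fingers, y is the line along which they close (so a half turn about z gives the same grasp; the last joint's range is limited). The gripper opens to 93 mm and grips with 3 to 60 N. Pads are 15 mm wide; open, the fingers measure 128 mm over their backs; the gripper's body (75 mm by 188 mm) begins 65 mm behind the grasp point.
Start: joints at [1.132, 0.116, 1.442, -0, 1.584, -0.038], TCP at [0.263, 0.622, 0.219] pointing down, gripper open.
Joint ranges: [-2.83, 2.83], [-0.83, 2.19], [0.07, 2.5], [-1.14, 4.28], [0.01, 3], [-2.97, 2.97]. Speed limits (rad/s): [1.89, 1.89, 2.22, 3.14, 3.14, 3.14].

### API

Orientations are given as [roll, pitch, yaw] about the fixed x, y, z axes, in that order (R = Rz(yaw) Ry(pitch) Rx(roll)).
In Python, from cell import r gives the robot as it stands.
- The arm moves only by the tool carry_out, never from a script. Its argument "deltas" is text: rows parted by semicolons, each of 7 numbers parted by spaces: the shift along the tool's x, y, z in normalised numbers (1 is 0.6 m), then the turn, a rotation vector about the tool's x, y, z in parts of the range, where 1.0 means 120 degrees, then the opening, from -1 (shut) to 1 (fully open). A call has exactly 10 rows; each row is the pose to reach, as a shift and turn from the pose commanded when the call began, along the tool's axes at that moment; what a row does not reach only later rows make up. A row lasts 1/10 s, in which the tool goes at most 50 mm and 8.59 degrees, less where a joint would pass 70% of its speed; a pose out of reach is approached as far as the arm can. A shift or turn number past 1, either way, is cut back to 1. A call with a gripper value outside its range is refused whole. The fingers move at their own pace and stop on an object; "grip_force" is the grip in N (left out, the last holds). Time passes only in rows, so rows that repeat a pose let the fingers close, or fill a call up. It gives the time, the measured TCP pose, the force, the opening and the grip force at its end, in the units of the state.
- r.state(): the state, without advancing time (a new reading comes with each control period).
- r.grab_frame(name): name is "side" or "top"; returns a dict with "img" (400x640x3 uint8, blue, green, red), "vertical_fov" (degrees; the focal length in pixels is half the picture's height over the tangent of half this angle, whatever the lens; pixels are square), "cx", "cy" (the principal point, pixels), "cam_to_world" (4x4, takes a point from camera to world coordinates). Camera axes: x right, y up, looking along -z (the intrinsics and any distortion apply to the point x, -y, -z); pixel columns grow to the right and rows downward; lengths in m; the calibration is good to about 2 mm. A picture is of the moment at which its call begins. There is no depth.
- r.job_done(): hands the job in; it is judged then, once.
The state is a dict: "t": time; "joint_pos": joint angles; "joint_velocities": joint speeds; "joint_efforts": joint torques, N m; "tool_pos": TCP position; "eef_rot": TCP orientation; "wrist_force": force on the tool from outside, world axes, zero at the start; "torque": the same for the moment, N m; "width": opening from 0.0 (shut) to 1.0 (fully open); "grasp_force": force on a finger pad.
Only numpy, scipy, OpenCV 4.12 (cv2) and the standard library are available. Lean on these libraries where they do the work, as an engineer would, in place of code of your own. Each camera call takes 0.05 s, during which the arm holds its last target. There are 200 camera calls.

## Working session

There is one attempt and no reset: what is moved stays moved. The work goes in short steps, Python scripts to look and compute and a tool call to move; the robot and the scene stay as the last step left them, time stands still between calls to the robot, and variables do not carry over. Pictures are saved under pics/ and viewed, at most 10 in all, crops included, and the job is handed in when it is done.

Besides the shell and the picture viewer there is one more tool, called after "Request:" as name(argument=value, ...) on one line, values as JSON. carry_out: Moves the arm, as the interface text tells. Its arguments: {"type":"object","properties":{"deltas":{"type":"string"},"grip_force":{"type":"number"}},"required":["deltas"]}

```bash
ls; mkdir -p pics
python3 - <<'E'
from cell import r
import cv2,numpy as np
for n in("side","top"):
    f=r.grab_frame(n);cv2.imwrite(f"pics/{n}0.png",f["img"]);print(n,{k:(np.round(v,4).tolist() if k=="cam_to_world" else v) for k,v in f.items() if k!="img"})
print(r.state())
E
```

```text
pics
side {'vertical_fov': 50.7309493773667, 'cx': 318.896781010196, 'cy': 199.680445841347, 'cam_to_world': [[0.8589, 0.242, -0.4514, 0.1236], [-0.5121, 0.4196, -0.7494, -0.836], [0.0081, 0.8749, 0.4843, 0.6302], [0.0, 0.0, 0.0, 1.0]]}
top {'vertical_fov': 51.24790726670533, 'cx': 322.5930038674759, 'cy': 197.2759820619266, 'cam_to_world': [[0.024, 0.9726, -0.2312, 0.3764], [-0.9997, 0.024, -0.0029, 0.0177], [0.0027, 0.2312, 0.9729, 1.1448], [0.0, 0.0, 0.0, 1.0]]}
{'t': 0.1, 'joint_pos': array([ 1.13218968e+00,  1.16416068e-01,  1.44219625e+00, -1.82137221e-05,
        1.58397118e+00, -3.77572726e-02]), 'joint_velocities': array([ 1.40745738e-04, -7.03684610e-04, -5.27300831e-04,  1.33262162e-05,
       -2.05362914e-03,  2.61767847e-04]), 'joint_efforts': array([ 6.15618646e-04, -7.22889161e+01, -6.23869944e+01,  7.80436909e-02,
        2.25960219e-02, -4.46268166e-05]), 'tool_pos': array([0.26329711, 0.62133844, 0.21799517]), 'eef_rot': array([-3.14060183e+00, -1.92031838e-05,  2.74074304e+00]), 'wrist_force': array([-0.33074303, -0.59739614, -0.0805214 ]), 'torque': array([ 0.03091627,  0.00020784, -0.02017298]), 'grasp_force': 0.0, 'width': 0.9997614915152766}
```

View pics/top0.png

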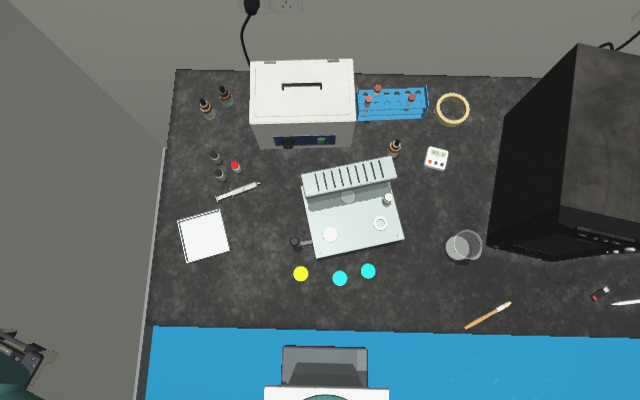

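View pics/side0.png

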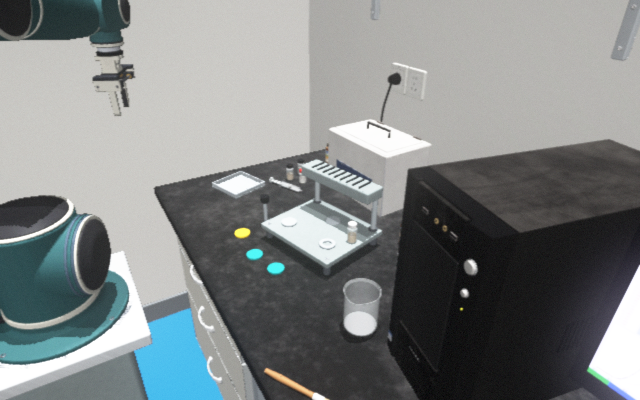

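The top view shows the stage around (352,205), the new disc at (330,234), the ring at (380,223), the old disc at (348,197) under the bar and the knob at (296,242). The tray is at (203,236) on the left and the beaker at (463,245). In the side view the knob is at (265,199), the new disc at (289,222) and the ring at (327,243).

```bash
cat > h.py <<'E'
import cv2,numpy as np
from cell import r
def cam(n):
    f=r.grab_frame(n);h=f["img"].shape[0];f["f"]=h/2/np.tan(np.radians(f["vertical_fov"])/2);return f
def ray(f,u,v):
    T=f["cam_to_world"];d=T[:3,:3]@np.array([(u-f["cx"])/f["f"],-(v-f["cy"])/f["f"],-1.]);return T[:3,3],d/np.linalg.norm(d)
def plane(f,u,v,z):
    o,d=ray(f,u,v);return o+d*(z-o[2])/d[2]
def proj(f,p):
    q=np.linalg.inv(f["cam_to_world"])@np.r_[p,1];return np.array([f["cx"]-f["f"]*q[0]/q[2],f["cy"]+f["f"]*q[1]/q[2]])
def tri(fa,a,fb,b):
    o1,d1=ray(fa,*a);o2,d2=ray(fb,*b)
    s=np.linalg.lstsq(np.c_[d1,-d2],o2-o1,rcond=None)[0];p,q=o1+s[0]*d1,o2+s[1]*d2
    return (p+q)/2,np.linalg.norm(p-q)
def blobs(img,lo,roi,amin=30,inv=False):
    x0,y0,x1,y1=roi;g=img[y0:y1,x0:x1].astype(int);m=(g.max(2)<lo if inv else g.min(2)>lo).astype(np.uint8)
    n,l,s,c=cv2.connectedComponentsWithStats(m)
    return [(c[i]+[x0,y0],s[i]) for i in range(1,n) if s[i][4]>=amin]
E
python3 - <<'E'
from h import *
def crop(n,x,y,w,h,k):
    f=cam(n);c=cv2.resize(f["img"][y:y+h,x:x+w],None,fx=k,fy=k,interpolation=cv2.INTER_CUBIC)
    return f,c
f,a=crop("top",280,150,133,115,6);cv2.imwrite("pics/t1.png",a)
g,b=crop("side",250,155,140,120,5);cv2.imwrite("pics/s1.png",b)
for nm,F,rois in(("top",f,[(165,200,240,270),(315,220,345,250),(368,213,392,234)]),("side",g,[(205,165,270,200),(276,212,300,232),(315,235,340,252)])):
  for R in rois:
    for lo in (205,220,235):
      for c,s in blobs(F["img"],lo,R): print(nm,R,lo,c.round(2),s)
# grey levels on a row
print(f["img"][234,315:345].tolist()[::3])
E
```

```text
top (165, 200, 240, 270) 205 [204.1  236.46] [  15   10   49   52 1692]
top (165, 200, 240, 270) 220 [204.08 236.49] [  15   10   49   52 1683]
top (165, 200, 240, 270) 235 [203.88 236.22] [  15   11   49   51 1640]
top (315, 220, 345, 250) 205 [329.53 234.48] [  0   0  30  30 894]
top (315, 220, 345, 250) 220 [329.49 234.42] [  0   0  30  30 879]
top (315, 220, 345, 250) 235 [329.72 233.9 ] [  8   7  14  15 169]
top (368, 213, 392, 234) 205 [379.5  222.94] [  0   0  24  21 477]
top (368, 213, 392, 234) 220 [380.12 222.28] [  5   2  16  15 127]
top (368, 213, 392, 234) 235 [379.81 222.65] [ 5  3 14 14 91]
side (205, 165, 270, 200) 205 [237.77 184.06] [  9  10  46  19 447]
side (205, 165, 270, 200) 220 [237.78 183.98] [ 11  10  44  19 436]
side (205, 165, 270, 200) 235 [237.87 184.07] [ 12  10  42  19 407]
side (276, 212, 300, 232) 205 [287.94 221.81] [  0   0  24  20 436]
side (276, 212, 300, 232) 220 [287.96 221.78] [  0   0  24  20 426]
side (276, 212, 300, 232) 235 [287.63 221.51] [  0   0  24  20 371]
side (315, 235, 340, 252) 205 [327.04 242.75] [  0   0  25  17 389]
side (315, 235, 340, 252) 220 [326.98 242.63] [  0   0  25  17 373]
side (315, 235, 340, 252) 235 [327.04 241.99] [  4   2  17  11 105]
[[236, 239, 229], [235, 238, 229], [235, 238, 228], [246, 247, 246], [246, 247, 246], [246, 247, 246], [246, 247, 246], [246, 247, 246], [231, 235, 226], [231, 235, 225]]
```

View pics/t1.png

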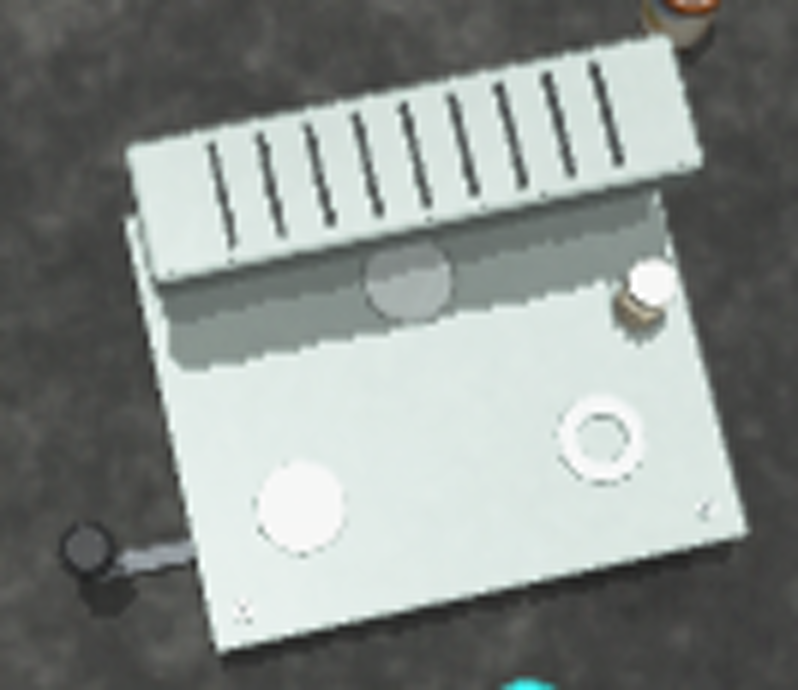

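View pics/s1.png

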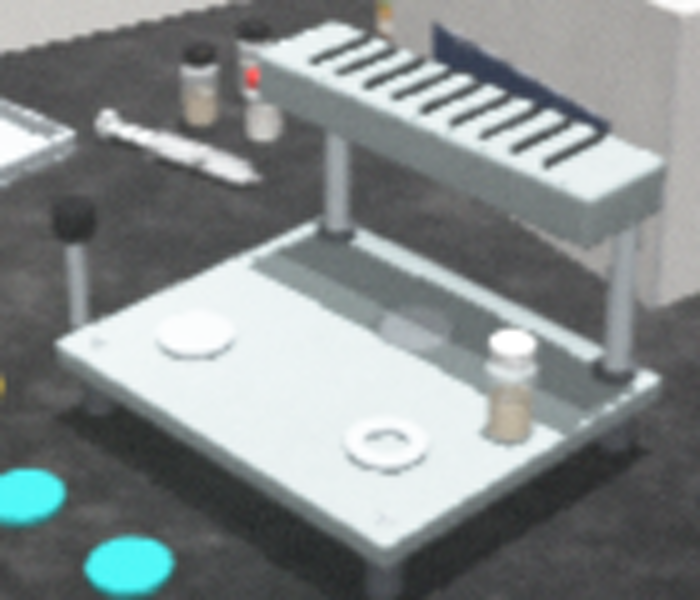

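Top crop, in full-image pixels: stage front corners near (316.6,258.2) and (403.9,238.4), old disc (347.8,196.4), new disc (329.8,234.1), knob top (293.8,240.8). Side crop: knob top (264.4,195.2), new disc (288.8,221.3), old disc (332.8,220).

Run:
```python
from h import *
f=cam("top");g=cam("side");A=f["img"].astype(int);B=g["img"].astype(int)
def edge(img,fixed,rng,axis,th,last):
    # subpixel crossing of grey level th along a line
    G=img.mean(2);out=[]
    for c in fixed:
        v=G[rng[0]:rng[1],c] if axis==0 else G[c,rng[0]:rng[1]]
        idx=np.where((v[:-1]>th)!=(v[1:]>th))[0]
        if len(idx)==0: continue
        i=idx[-1] if last else idx[0];p=rng[0]+i+(v[i]-th)/(v[i]-v[i+1])
        out.append((c,p) if axis==0 else (p,c))
    P=np.array(out,np.float32);vx,vy,x,y=cv2.fitLine(P,cv2.DIST_HUBER,0,.01,.01).ravel();return np.array([x,y]),np.array([vx,vy])
def X(l,m):
    s=np.linalg.solve(np.c_[l[1],-m[1]],m[0]-l[0]);return l[0]+s[0]*l[1]
fr=edge(A,range(322,400,2),(225,268),0,140,True)
le=edge(A,range(205,236,2),(290,340),1,140,False)
ri=edge(A,range(215,235,2),(385,415),1,140,True)
FL,FR=X(fr,le),X(fr,ri);print("top corners",FL,FR)
c=[plane(f,*p,.044) for p in(FL,FR)];print("front corners z44",c,np.linalg.norm(c[0]-c[1]))
yv=(c[0]-c[1])[:2];yv/=np.linalg.norm(yv);xv=np.array([yv[1],-yv[0]]);mid=(c[0]+c[1])[:2]/2
S=mid+.1*xv;yaw=np.arctan2(xv[1],xv[0]);print("stage",S,"yaw",yaw,np.degrees(yaw),"pocket",S+.045*xv,"knob exp",S-.05*xv+.165*yv)
le3=[plane(f,*(le[0]+k*le[1]),.044) for k in(-10,10)];d=le3[1]-le3[0];print("left edge yaw",np.degrees(np.arctan2(d[1],d[0]))%180)
td=blobs(f["img"],239,(316,221,344,248))[0][0];sd=None
print("new top",[ (c.round(2),s[4]) for c,s in blobs(f["img"],239,(316,221,344,248))])
print("new side",[ (c.round(2),s[4]) for c,s in blobs(g["img"],240,(276,212,302,232))])
print("knob top blobs",[(c.round(2),s) for c,s in blobs(f["img"],75,(286,232,302,250),5,True)])
print("old z44",plane(f,347.8,196.4,.044),plane(g,332.8,220,.044))
print("new z50",plane(f,329.75,234.1,.050),plane(g,288.8,221.2,.05),tri(f,(329.75,234.1),g,(288.8,221.2)))
print("knob",plane(f,293.8,240.8,.09),tri(f,(293.8,240.8),g,(264.4,195.2)))
m=((A.min(2)>205)*1).astype(np.uint8)*255;m[:, :165]=0;m[:,240:]=0;m[:200]=0;m[270:]=0
R=cv2.minAreaRect(cv2.findNonZero(m));bx=cv2.boxPoints(R);w=np.array([plane(f,*p,.016) for p in bx]);print("tray",R,w.round(4).tolist(),w.mean(0),np.linalg.norm(w[0]-w[1]),np.linalg.norm(w[1]-w[2]))
print("tray tri",tri(f,(204.1,236.4),g,(237.8,184.0)))
print("bar front L/R",plane(f,280+160/6,150+278/6,.169),plane(f,280+700/6,150+168/6,.169))
print("vial cap",plane(f,280+652/6,150+283/6,.095),"ring",plane(f,379.8,222.65,.05))
print("beaker",plane(f,458,248,0),plane(f,468,241,.09))
```

```text
top corners [315.45477 258.29648] [404.26266 238.6106 ]
front corners z44 [array([0.47315389, 0.0358244 , 0.044     ]), array([ 0.53070727, -0.19819539,  0.044     ])] 0.24099305660844492
stage [ 0.59903703 -0.05730373] yaw 0.24114803764571438 13.816764794961326 pocket [ 0.64273493 -0.04655694] knob exp [0.5110789  0.09098102]
left edge yaw 13.614828472112606
new top [(array([329.65, 233.98]), np.int32(165))]
new side [(array([288.31, 220.51]), np.int32(106))]
knob top blobs [(array([287.57, 233.07]), array([ 0,  0,  5,  4, 14], dtype=int32)), (array([295.32, 242.13]), array([  3,   0,  13,  18, 107], dtype=int32))]
old z44 [ 0.64215527 -0.0473028   0.044     ] [ 0.64501234 -0.04239853  0.044     ]
new z50 [ 5.37047392e-01 -2.71274573e-04  5.00000000e-02] [0.53752002 0.00175592 0.05      ] (array([ 5.36714426e-01, -1.97026054e-04,  5.13370403e-02]), np.float64(0.0002899040565833793))
knob [0.51184733 0.09121202 0.09      ] (array([0.51149228, 0.09110938, 0.09197681]), np.float64(0.0002132143594385502))
tray ((202.558837890625, 235.73532104492188), (43.41387939453125, 44.86908721923828), 75.96376037597656) [[0.5703, 0.423, 0.016], [0.6037, 0.3062, 0.016], [0.4886, 0.2684, 0.016], [0.4567, 0.3828, 0.016]] [0.5298373 0.3450773 0.016    ] 0.1215187233127258 0.12114936932175213
tray tri (array([0.52727998, 0.34217466, 0.01154804]), np.float64(0.0015033270653235808))
bar front L/R [0.60970344 0.05905098 0.169     ] [ 0.66095267 -0.15834208  0.169     ]
vial cap [ 0.63040973 -0.15009864  0.095     ] ring [ 0.57096553 -0.13281321  0.05      ]
beaker [ 0.51456787 -0.35381673  0.        ] [ 0.5221071  -0.35092026  0.09      ]
```

Two views agree: the pocket is at about (0.6427,-0.0466), the knob at (0.5115,0.0911,0.090), the new disc's top at z≈0.050, and the stage yaw is 13.8°. The sizes match too. Next is a helper that turns target poses into tool-frame deltas.

```bash
cat >> h.py <<'E'
from scipy.spatial.transform import Rotation as Ro
S=np.array([.5990,-.0573]);YAW=np.radians(13.75)
xv=np.array([np.cos(YAW),np.sin(YAW),0]);yv=np.array([-np.sin(YAW),np.cos(YAW),0])
def st(x,y,z): return np.r_[S,0]+(x*xv+y*yv)/1000+[0,0,z/1000]      # stage mm -> world
def to_st(p): d=np.asarray(p)-np.r_[S,0]; return np.array([d@xv,d@yv,d[2]])*1000
def goal(lean):
    a=np.radians(lean);z=np.sin(a)*xv-np.array([0,0,np.cos(a)]);return np.c_[np.cross(yv,z),yv,z]
def delta(p,lean,p0=None,R0=None):
    s=r.state();p0=s["tool_pos"] if p0 is None else p0;R0=Ro.from_euler("xyz",s["eef_rot"]).as_matrix() if R0 is None else R0
    return (R0.T@(p-p0)).round(4),np.degrees(Ro.from_matrix(R0.T@goal(lean)).as_rotvec()).round(2)
E
python3 -c "
from h import *
print(delta(st(-50,165,130),0), to_st(np.array([.5115,.0911,.09])))"
```

```text
(array([-0.4352, -0.3916,  0.0886]), array([-2.000e-02, -1.000e-02, -3.672e+01])) [-49.71984469 164.94467874  90.        ]
```

Careful with the scale: shifts go in shares of 0.6 m and turns go in shares of 120 degrees. That gives: -0.435 m is -0.725, -0.392 m is -0.6533, -36.7 degrees is -0.3058.

Request:
carry_out(deltas="-0.0733 -0.065 0 0 0 -0.0417 0.3; -0.145 -0.13 0 0 0 -0.0833 0.3; -0.2183 -0.195 0.015 0 0 -0.125 0.3; -0.29 -0.2617 0.03 0 0 -0.1667 0.3; -0.3633 -0.3267 0.0467 0 0 -0.2083 0.3; -0.435 -0.3917 0.0633 0 0 -0.25 0.3; -0.5083 -0.4567 0.08 0 0 -0.3058 0.3; -0.58 -0.5217 0.0967 0 0 -0.3058 0.3; -0.6533 -0.5867 0.1167 0 0 -0.3058 0.3; -0.725 -0.6533 0.1467 0 0 -0.3058 0.3", grip_force=30)

```text
t: 1.3
tool_pos: [0.4733, 0.1719, 0.1524]
eef_rot: [3.141, 0.001, -2.902]
wrist_force: [0.8, -0.1, 0.6]
width: 0.646
grasp_force: 0.0
```

```bash
python3 -c "
from h import *
s=r.state();print(s['tool_pos'],s['width'],s['t'],to_st(s['tool_pos']));print(delta(st(-50,165,60),0))"
```

```text
[0.47326573 0.17186956 0.15242783] 0.6458916345607856 1.3 [-67.66061259 252.48729374 152.42782512]
(array([-0.0176, -0.0875,  0.0924]), array([ 0.01,  0.07, -0.01]))
```

Converted, -0.087 m is -0.145, -0.044 m is -0.0733.

Request:
carry_out(deltas="-0.015 -0.0733 0 0 0 0 0.3; -0.03 -0.145 0.0333 0 0 0 0.3; -0.03 -0.145 0.05 0 0 0 0.3; -0.03 -0.145 0.05 0 0 0 0.3; -0.03 -0.145 0.05 0 0 0 0.3; -0.03 -0.145 0.05 0 0 0 0.3; -0.03 -0.145 0.05 0 0 0 0.3; -0.03 -0.145 0.05 0 0 0 0.3; -0.03 -0.145 0.05 0 0 0 0.3; -0.03 -0.145 0.05 0 0 0 0.3")

```text
t: 2.3
tool_pos: [0.5108, 0.0937, 0.1224]
eef_rot: [-3.142, 0.0, -2.902]
wrist_force: [-0.2, -0.3, -0.1]
width: 0.648
grasp_force: 0.0
```

```bash
python3 -c "
from h import *
s=r.state();print(s['tool_pos'],s['width'],s['t'],to_st(s['tool_pos']));print(delta(st(-50,165,60),0))
cv2.imwrite('pics/a.png',np.hstack([cv2.resize(cam('side')['img'][140:240,220:340],None,fx=3,fy=3),cv2.resize(cam('top')['img'][180:280,250:370],None,fx=3,fy=3)]))"
```

```text
[0.51083494 0.09373933 0.12236871] 0.6482951285241642 2.3 [-49.73851165 167.66644221 122.36870809]
(array([ 0.0003, -0.0027,  0.0624]), array([-0.  ,  0.01,  0.  ]))
```

View pics/a.png

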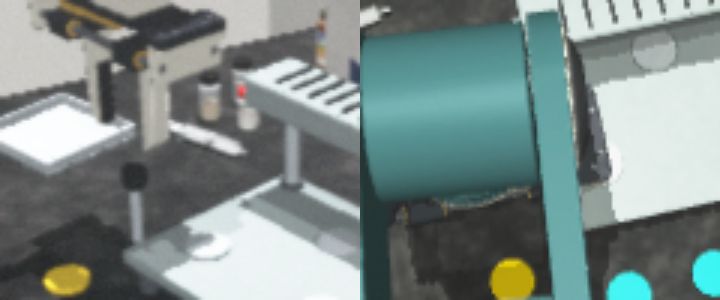

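The side view (left half) shows the open fingers above and either side of the knob at crop (133,177), and the top view is blocked by the arm. The next call descends and closes.

Request:
carry_out(deltas="0 -0.0045 0.0333 0 0 0 0.3; 0 -0.0045 0.0667 0 0 0 0.3; 0 -0.0045 0.0917 0 0 0 0.3; 0 -0.0045 0.104 0 0 0 0.3; 0 -0.0045 0.104 0 0 0 0.3; 0 -0.0045 0.104 0 0 0 -1; 0 -0.0045 0.104 0 0 0 -1; 0 -0.0045 0.104 0 0 0 -1; 0 -0.0045 0.104 0 0 0 -1; 0 -0.0045 0.104 0 0 0 -1", grip_force=40)

```text
t: 3.4
tool_pos: [0.5116, 0.0909, 0.0601]
eef_rot: [-3.142, 0.0, -2.902]
wrist_force: [0.1, 0.8, 0.3]
width: 0.269
grasp_force: 0.4
```

Converted, -0.0165 m is -0.0275, -0.015 m is -0.025.

Request:
carry_out(deltas="0 0 0 0 0 0 -1; 0 0 0 0 0 0 -1; 0 0 -0.005 0 0 0 -1; 0 0 -0.01 0 0 0 -1; 0 0 -0.015 0 0 0 -1; 0 0 -0.02 0 0 0 -1; 0 0 -0.025 0 0 0 -1; 0 0 -0.0275 0 0 0 -1; 0 0 -0.0275 0 0 0 -1; 0 0 -0.0275 0 0 0 -1")

```text
t: 4.4
tool_pos: [0.5113, 0.0914, 0.0752]
eef_rot: [3.14, -0.0, -2.902]
wrist_force: [7.2, 6.1, -12.9]
width: 0.244
grasp_force: 40.0
```

The tool rose 15.1 mm and met the stop. Next I release, rise and begin leaning over the stage front.

Converted, -0.15 m is -0.25, -0.12 m is -0.2.

Request:
carry_out(deltas="0 0 0.0017 0 0 0 -0.1; 0 0 0.0017 0 0 0 0.1; 0 0 0.0017 0 0 0 0.2; 0 0 0.0017 0 0 0 0.2; 0 0 -0.0667 0 0 0 0.2; 0 0 -0.1333 0 0 0 0.2; 0 0 -0.2 0 0 0 0.2; 0 -0.0833 -0.25 0 0 0 0.2; 0.075 -0.1667 -0.25 0 0 0 0.2; 0.15 -0.25 -0.25 0 0 0 0.2")

```text
t: 5.4
tool_pos: [0.4778, -0.0418, 0.2268]
eef_rot: [-3.141, 0.001, -2.901]
wrist_force: [0.3, -0.3, 0.0]
width: 0.599
grasp_force: 0.0
```

```bash
python3 -c "
from h import *
s=r.state();print(s['tool_pos'],s['width'],s['t'],to_st(s['tool_pos']));print(delta(st(-30,0,150),45))
f=cam('side');g=cam('top')
print(proj(f,st(45,0,58.5)),proj(g,st(45,0,58.5)),proj(f,st(-50,165,105)))
cv2.imwrite('pics/b.png',np.hstack([cv2.resize(f['img'][150:270,240:370],None,fx=3,fy=3),cv2.resize(g['img'][160:280,280:410],None,fx=3,fy=3)]))"
```

```text
[ 0.47783938 -0.04182247  0.22678242] 0.5991421484241569 5.4 [-114.00961618   43.83214831  226.78241994]
(array([-0.0839, -0.0439,  0.0769]), array([-2.000e-02, -4.493e+01,  6.000e-02]))
[333.05375135 216.24218663] [347.87409649 194.93122595] [264.08138153 190.92055455]
```

View pics/b.png

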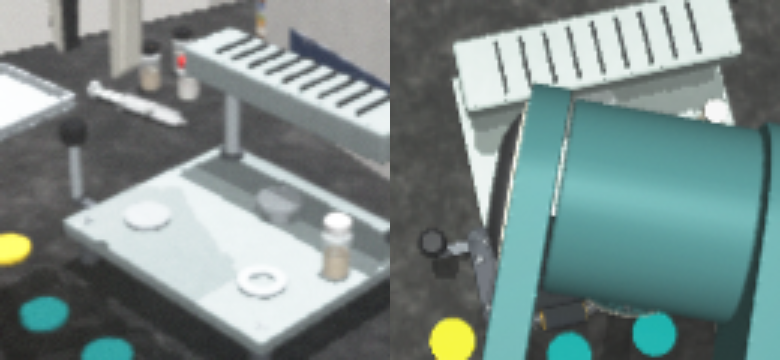

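The side view shows the old disc raised on the rod at crop (280,202), or full (333,217), where the projection predicts it (333,216). The knob is up.

```bash
python3 -c "
from h import *
print(delta(st(-30,0,137),45))"
```

```text
(array([-0.0861, -0.0412,  0.0897]), array([ -0.19, -44.96,  -0.21]))
```

Converted, 0.0897 m is 0.1495, -0.086 m is -0.1433, -45 degrees is -0.375.

Request:
carry_out(deltas="0 -0.0167 0 0 -0.0667 0 0.2; 0 -0.0333 0 0 -0.1333 0 0.2; -0.0167 -0.05 0.0167 0 -0.2 0 0.2; -0.05 -0.0687 0.05 0 -0.2667 0 0.2; -0.0833 -0.0687 0.0833 0 -0.3333 0 0.2; -0.1167 -0.0687 0.1167 0 -0.375 0 0.2; -0.1433 -0.0687 0.1495 0 -0.375 0 0.2; -0.1433 -0.0687 0.1495 0 -0.375 0 0.2; -0.1433 -0.0687 0.1495 0 -0.375 0 0.2; -0.1433 -0.0687 0.1495 0 -0.375 0 0.2")

```text
t: 6.5
tool_pos: [0.5716, -0.0601, 0.1377]
eef_rot: [-3.14, 0.787, -2.901]
wrist_force: [0.6, 0.2, 0.5]
width: 0.601
grasp_force: 0.0
```

```bash
python3 -c "
from h import *
s=r.state();print(s['joint_pos'],to_st(s['tool_pos']));print(delta(st(50.3,0,56.3),45))
f=cam('side');cv2.imwrite('pics/c.png',cv2.resize(f['img'][70:270,200:400],None,fx=3,fy=3))"
```

```text
[-0.36306231 -0.489228    2.24166628  0.59777181  0.79364407 -2.46962291] [-27.25786709   3.77681497 137.71452552]
(array([ 0.0029, -0.0037,  0.1124]), array([-0.02,  0.07,  0.04]))
```

View pics/c.png

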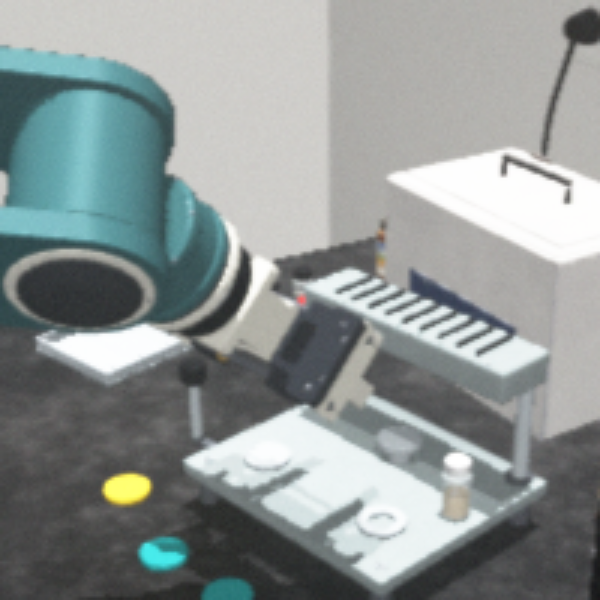

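The side view shows the leaned gripper in front of the bar, above the middle of the stage, with the fingers at crop (345,400) and the old disc at (398,440) clear. I go in along the tool axis.

Converted, 0.1124 m is 0.1873, 0.07 m is 0.1167.

Request:
carry_out(deltas="0.005 -0.0062 0 0 0 0 0.2; 0.005 -0.0062 0.02 0 0 0 0.2; 0.005 -0.0062 0.05 0 0 0 0.2; 0.005 -0.0062 0.0833 0 0 0 0.2; 0.005 -0.0062 0.1167 0 0 0 0.2; 0.005 -0.0062 0.15 0 0 0 0.2; 0.005 -0.0062 0.17 0 0 0 0.2; 0.005 -0.0062 0.1833 0 0 0 0.2; 0.005 -0.0062 0.1873 0 0 0 0.2; 0.005 -0.0062 0.1873 0 0 0 0.2", grip_force=12)

```text
t: 7.55
tool_pos: [0.6474, -0.0456, 0.0547]
eef_rot: [-3.142, 0.786, -2.902]
wrist_force: [0.3, -0.3, -1.2]
width: 0.598
grasp_force: 0.0
```

```bash
python3 -c "
from h import *
s=r.state();print(to_st(s['tool_pos']),s['wrist_force']);print(delta(st(50.3,0,56.3),45))"
```

```text
[49.78122161 -0.09435016 54.6798833 ] [ 0.26227603 -0.25226145 -1.17392099]
(array([-0.0015,  0.0001, -0.0008]), array([-0.01,  0.01, -0.01]))
```

Converted, -0.001 m is -0.0017.

Request:
carry_out(deltas="-0.0017 0 -0.0017 0 0 0 -1; -0.0017 0 -0.0017 0 0 0 -1; -0.0017 0 -0.0017 0 0 0 -1; -0.0017 0 -0.0017 0 0 0 -1; -0.0017 0 -0.0017 0 0 0 -1; -0.0017 0 -0.0017 0 0 0 -1; -0.0017 0 -0.0017 0 0 0 -1; -0.0017 0 -0.0017 0 0 0 -1; -0.0017 0 -0.0017 0 0 0 -1; -0.0017 0 -0.0017 0 0 0 -1", grip_force=12)

```text
t: 8.55
tool_pos: [0.6475, -0.0455, 0.056]
eef_rot: [-3.141, 0.786, -2.902]
wrist_force: [1.0, -2.1, 2.9]
width: 0.425
grasp_force: 12.0
```

Request:
carry_out(deltas="0 0 -0.005 0 0 0 -1; 0 0 -0.0167 0 0 0 -1; 0 0 -0.0333 0 0 0 -1; 0 0 -0.055 0 0 0 -1; 0 0 -0.08 0 0 0 -1; 0 0 -0.105 0 0 0 -1; 0 0 -0.13 0 0 0 -1; 0 0 -0.155 0 0 0 -1; 0 0 -0.175 0 0 0 -1; 0 0 -0.1833 0 0 0 -1", grip_force=20)

```text
t: 9.55
tool_pos: [0.5712, -0.0642, 0.1351]
eef_rot: [-3.14, 0.787, -2.901]
wrist_force: [-0.4, -0.2, -0.9]
width: 0.421
grasp_force: 20.0
```

```bash
python3 -c "
from h import *
s=r.state();print(to_st(s['tool_pos']),s['width']);T=np.array([.528,.343,0]);print(to_st(T))
n=0.7071*xv+[0,0,.7071]
for z in(.16,.0165):print(delta(np.array([T[0],T[1],z])+.0053*xv,45))
f=cam('side');cv2.imwrite('pics/d.png',cv2.resize(f['img'][120:240,230:400],None,fx=3,fy=3))"
```

```text
[-2.86729931e+01 -1.17796258e-01  1.35113035e+02] 0.421486485615345
[ 26.18037574 405.7039289    0.        ]
(array([-0.0602,  0.4058,  0.0245]), array([-0.08,  0.07,  0.02]))
(array([0.0414, 0.406 , 0.1258]), array([-0.08,  0.07,  0.02]))
```

View pics/d.png

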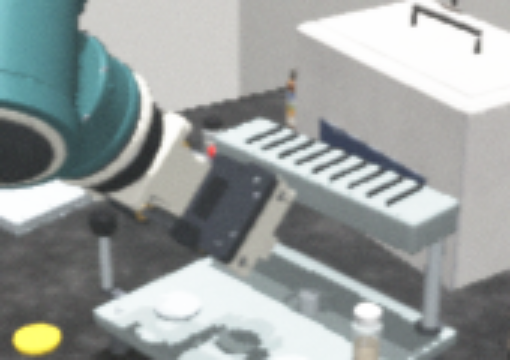

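The rod top at crop (308,298) is bare, so the disc is in the fingers (grip width 39 mm). Next I carry it left over the knob to the tray.

Converted, 0.36 m is 0.6, 0.32 m is 0.5333.

Request:
carry_out(deltas="-0.0167 0.0167 -0.0167 0 0 0 -1; -0.03 0.0667 -0.03 0 0 0 -1; -0.03 0.1333 -0.03 0 0 0 -1; -0.03 0.2 -0.03 0 0 0 -1; -0.03 0.2667 -0.03 0 0 0 -1; -0.03 0.3333 -0.03 0 0 0 -1; -0.03 0.4 -0.03 0 0 0 -1; -0.0333 0.4667 -0.025 0 0 0 -1; -0.05 0.5333 -0.0083 0 0 0 -1; -0.075 0.6 0.0167 0 0 0 -1")

```text
t: 10.6
tool_pos: [0.5233, 0.2975, 0.1587]
eef_rot: [3.141, 0.787, -2.901]
wrist_force: [0.9, -1.5, 1.1]
width: 0.418
grasp_force: 20.0
```

Converted, 0.046 m is 0.0767, 0.02 m is 0.0333.

Request:
carry_out(deltas="-0.01 0.0333 0.01 0 0 0 -1; -0.0217 0.0767 0.0217 0 0 0 -1; -0.0217 0.0767 0.0217 0 0 0 -1; -0.0217 0.0767 0.0217 0 0 0 -1; -0.0217 0.0767 0.0217 0 0 0 -1; -0.0217 0.0767 0.0217 0 0 0 -1; -0.0217 0.0767 0.0217 0 0 0 -1; -0.0217 0.0767 0.0217 0 0 0 -1; -0.0217 0.0767 0.0217 0 0 0 -1; -0.0217 0.0767 0.0217 0 0 0 -1")

```text
t: 11.6
tool_pos: [0.5311, 0.344, 0.1584]
eef_rot: [3.141, 0.786, -2.902]
wrist_force: [-0.1, -0.3, -0.5]
width: 0.421
grasp_force: 20.0
```

```bash
python3 -c "
from h import *
s=r.state();print(s['tool_pos'],s['width']);T=np.array([.528,.343,0])
for z in(.04,.0125):print(delta(np.array([T[0],T[1],z])+.0053*xv,45))
f=cam('side');g=cam('top');cv2.imwrite('pics/e.png',np.hstack([cv2.resize(f['img'][100:230,170:300],None,fx=3,fy=3),cv2.resize(g['img'][170:300,140:270],None,fx=3,fy=3)]))"
```

```text
[0.53110058 0.3439719  0.1584448 ] 0.42102594361841295
(array([ 0.0823, -0.0002,  0.0852]), array([-0.02,  0.01, -0.02]))
(array([ 0.1018, -0.0002,  0.1046]), array([-0.02,  0.01, -0.02]))
```

View pics/e.png

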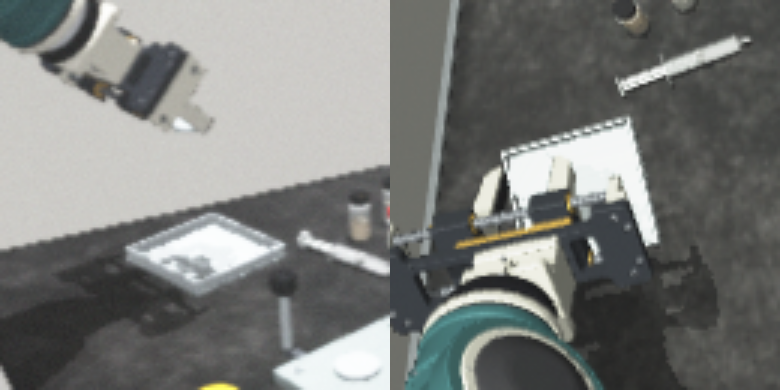

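The side view shows the disc in the fingertips at crop (185,125), above the tray at (205,255). Going down.

Converted, 0.106 m is 0.1767, 0.01 m is 0.0167.

Request:
carry_out(deltas="0.0167 0 0.02 0 0 0 -1; 0.0417 0 0.0467 0 0 0 -1; 0.0667 0 0.0717 0 0 0 -1; 0.0917 0 0.0967 0 0 0 -1; 0.1167 0 0.1217 0 0 0 -1; 0.1367 0 0.1417 0 0 0 -1; 0.1517 0 0.1567 0 0 0 -1; 0.1617 0 0.1667 0 0 0 -1; 0.1683 0 0.1733 0 0 0 -1; 0.1717 0 0.1767 0 0 0 -1")

```text
t: 12.7
tool_pos: [0.533, 0.3446, 0.0099]
eef_rot: [-3.141, 0.785, -2.902]
wrist_force: [-0.1, 0.5, 0.4]
width: 0.417
grasp_force: 20.0
```

Request:
carry_out(deltas="0 0 0 0 0 0 -1; 0 0 0 0 0 0 -1; 0 0 0 0 0 0 -0.1; 0 0 0 0 0 0 0; 0 0 0 0 0 0 0.1; 0 0 0 0 0 0 0.2; 0 0 0 0 0 0 0.2; 0 0 0 0 0 0 0.2; 0 0 0 0 0 0 0.2; 0 0 0 0 0 0 0.2")

```text
t: 13.7
tool_pos: [0.5331, 0.3446, 0.0106]
eef_rot: [-3.142, 0.785, -2.902]
wrist_force: [-1.5, -0.0, -0.6]
width: 0.605
grasp_force: 0.0
```

```bash
python3 -c "
from h import *
s=r.state();print(s['tool_pos'],s['width'],s['wrist_force'])"
```

```text
[0.533127   0.344611   0.01059969] 0.6052689024583732 [-1.47143123 -0.03124334 -0.55413076]
```

Converted, -0.15 m is -0.25, -0.12 m is -0.2, 40 degrees is 0.3333.

Request:
carry_out(deltas="-0.0167 0 -0.0167 0 0 0 0.2; -0.05 0 -0.05 0 0 0 0.2; -0.1 0 -0.1 0 0 0 0.2; -0.1583 0 -0.1583 0 0 0 0.2; -0.2 0 -0.2 0 0 0 0.2; -0.2 -0.05 -0.2 0 0.0667 0 -1; -0.2 -0.1 -0.2 0 0.1333 0 -1; -0.2 -0.15 -0.2 0 0.2 0 -1; -0.2 -0.2 -0.2 0 0.2667 0 -1; -0.2 -0.25 -0.2 0 0.3333 0 -1")

```text
t: 14.7
tool_pos: [0.5691, 0.1977, 0.1815]
eef_rot: [3.14, 0.083, -2.902]
wrist_force: [0.1, 1.1, 0.6]
width: 0.213
grasp_force: 0.0
```

```bash
python3 -c "
from h import *
s=r.state();print(s['tool_pos'],s['width']);print(delta(st(-50,165,125),0))
f=cam('side');g=cam('top')
for c,w in blobs(f['img'],225,(205,165,270,200),10)+blobs(g['img'],225,(165,200,240,270),10):print(c,w)
cv2.imwrite('pics/f.png',np.hstack([cv2.resize(f['img'][160:210,190:290],None,fx=4,fy=4),cv2.resize(g['img'][190:280,160:260],None,fx=4,fy=4)[:200*2]][:1])if 0 else cv2.resize(f['img'][160:240,190:330],None,fx=5,fy=5))"
```

```text
[0.5690703  0.1976538  0.18154813] 0.21317843685397456
(array([ 0.0859, -0.0898,  0.0494]), array([ 0.08,  4.78, -0.01]))
[237.6407767  183.87378641] [ 11  10  44  19 412]
[217.25306122 239.29387755] [ 42  24  22  32 490]
```

View pics/f.png

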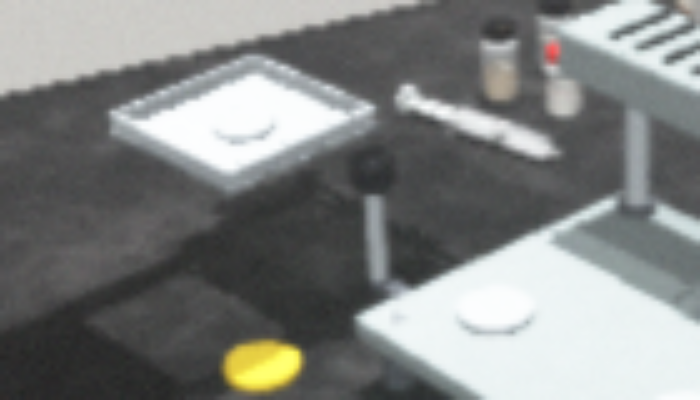

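The side view shows the old disc lying flat in the middle of the tray, crop (245,122), with the knob still up at (373,170). That was my last picture, so later checks are numeric. Next I press the knob with the closed fingers.

Converted, -0.09 m is -0.15, 0.01 m is 0.0167, 4.8 degrees is 0.04.

Request:
carry_out(deltas="0.05 -0.05 0 0 0.04 0 -1; 0.1 -0.1 0.0167 0 0.04 0 -1; 0.1433 -0.15 0.0333 0 0.04 0 -1; 0.1433 -0.15 0.0667 0 0.04 0 -1; 0.1433 -0.15 0.0833 0 0.04 0 -1; 0.1433 -0.15 0.0833 0 0.04 0 -1; 0.1433 -0.15 0.0833 0 0.04 0 -1; 0.1433 -0.15 0.0833 0 0.04 0 -1; 0.1433 -0.15 0.0833 0 0.04 0 -1; 0.1433 -0.15 0.0833 0 0.04 0 -1")

```text
t: 15.8
tool_pos: [0.5113, 0.0924, 0.1234]
eef_rot: [-3.142, 0.004, -2.901]
wrist_force: [-0.6, -0.3, 0.3]
width: 0.002
grasp_force: 0.0
```

```bash
python3 -c "
from h import *
s=r.state();print(to_st(s['tool_pos']),s['width']);print(delta(st(-50,165,89),0))"
```

```text
[-49.55050946 166.26970963 123.41134283] 0.0023272559739441114
(array([ 0.0006, -0.0013,  0.0344]), array([-0.  ,  0.23,  0.01]))
```

Converted, 0.035 m is 0.0583, 0.01 m is 0.0167.

Request:
carry_out(deltas="0 -0.0022 0.0167 0 0 0 -1; 0 -0.0022 0.0267 0 0 0 -1; 0 -0.0022 0.0317 0 0 0 -1; 0 -0.0022 0.0367 0 0 0 -1; 0 -0.0022 0.0417 0 0 0 -1; 0 -0.0022 0.0467 0 0 0 -1; 0 -0.0022 0.0517 0 0 0 -1; 0 -0.0022 0.0567 0 0 0 -1; 0 -0.0022 0.0583 0 0 0 -1; 0 -0.0022 0.0583 0 0 0 -1")

```text
t: 16.8
tool_pos: [0.5117, 0.091, 0.0899]
eef_rot: [-3.142, 0.004, -2.902]
wrist_force: [-13.6, -2.7, 24.4]
width: 0.003
grasp_force: 12.5
```

Converted, -0.095 m is -0.1583, -0.09 m is -0.15, -45 degrees is -0.375.

Request:
carry_out(deltas="0 0 -0.0333 0 0 0 -1; 0 0 -0.0833 0 0 0 -0.5; 0.0333 0 -0.1333 0 0 0 0; 0.0667 -0.05 -0.15 0 -0.0667 0 0.2; 0.0833 -0.1 -0.15 0 -0.1333 0 0.2; 0.0833 -0.1583 -0.15 0 -0.2 0 0.2; 0.0833 -0.1583 -0.15 0 -0.2667 0 0.2; 0.0833 -0.1583 -0.15 0 -0.3333 0 0.2; 0.0833 -0.1583 -0.15 0 -0.375 0 0.2; 0.0833 -0.1583 -0.15 0 -0.375 0 0.2")

```text
t: 17.8
tool_pos: [0.4851, -0.0142, 0.1735]
eef_rot: [3.137, 0.785, -2.907]
wrist_force: [-0.7, -0.1, 1.3]
width: 0.598
grasp_force: 0.0
```

```bash
python3 -c "
from h import *
s=r.state();print(to_st(s['tool_pos']),s['width'])
f=cam('side');g=cam('top')
def circ(F,c,w,lo):
    x,y=int(c[0]),int(c[1]);G=F['img'][y-w:y+w+1,x-w:x+w+1].astype(int).min(2)
    b=[q for q in blobs(F['img'],lo,(x-w,y-w,x+w+1,y+w+1),40)]
    for c,s in b: print(lo,c.round(2),s.tolist(),to_st(plane(F,*c,.05)).round(1))
for lo in(228,234,237,240,243):
  print('top');circ(g,(330,234),13,lo);print('side');circ(f,(288,221),11,lo)
print('knob top pred down/up',proj(f,st(-50,165,90)),proj(f,st(-50,165,105)))
print('knob dark',[(c.round(1),s.tolist()) for c,s in blobs(f['img'],60,(256,180,274,212),20,True)])
print('disc proj',proj(f,st(-46.5,70,50)),proj(g,st(-46.5,70,50)))"
```

```text
[-100.43323321   68.97469966  173.48521028] 0.5982560868990171
top
228 [325.78 236.16] [0, 0, 21, 27, 378] [-49.7  81.5  50. ]
side
228 [288.64 221.68] [0, 0, 23, 23, 449] [-47.5  70.5  50. ]
top
234 [329.71 233.82] [6, 6, 14, 15, 171] [-45.9  70.1  50. ]
side
234 [288.69 221.6 ] [0, 0, 23, 23, 421] [-47.2  70.7  50. ]
top
237 [329.65 233.89] [6, 6, 14, 15, 167] [-46.   70.3  50. ]
side
237 [287.93 221.11] [0, 0, 23, 23, 357] [-47.   73.9  50. ]
top
240 [329.65 233.98] [6, 6, 14, 15, 165] [-46.2  70.3  50. ]
side
240 [286.1  220.13] [0, 5, 20, 13, 153] [-47.3  80.8  50. ]
top
243 [329.61 234.06] [6, 6, 14, 15, 161] [-46.4  70.4  50. ]
side
243 [288.52 220.61] [4, 7, 16, 8, 99] [-44.3  74.7  50. ]
knob top pred down/up [264.38817665 195.86986311] [264.08138153 190.92055455]
knob dark [(array([264.5, 199.9]), [5, 18, 8, 5, 35])]
disc proj [289.06213423 221.60654774] [329.78408652 234.04550438]
```

```bash
python3 -c "
from h import *
print(delta(st(-41,70.3,75),45))"
```

```text
(array([0.0319, 0.0013, 0.1143]), array([-0.05,  0.11, -0.02]))
```

Converted, 0.114 m is 0.19, 0.05 m is 0.0833.

Request:
carry_out(deltas="0.0167 0.0022 0.0333 0 0 0 0.2; 0.0333 0.0022 0.0833 0 0 0 0.2; 0.0533 0.0022 0.1333 0 0 0 0.2; 0.0533 0.0022 0.1667 0 0 0 0.2; 0.0533 0.0022 0.19 0 0 0 0.2; 0.0533 0.0022 0.19 0 0 0 0.2; 0.0533 0.0022 0.19 0 0 0 0.2; 0.0533 0.0022 0.19 0 0 0 0.2; 0.0533 0.0022 0.19 0 0 0 0.2; 0.0533 0.0022 0.19 0 0 0 0.2")

```text
t: 18.9
tool_pos: [0.5424, 0.0015, 0.0756]
eef_rot: [-3.141, 0.79, -2.901]
wrist_force: [0.2, 0.2, 0.4]
width: 0.604
grasp_force: 0.0
```

```bash
python3 -c "
from h import *
print(to_st(r.state()['tool_pos']));print(delta(st(-41,70.3,50.3),45))"
```

```text
[-40.97934485  70.56333072  75.59985979]
(array([ 0.018 , -0.0003,  0.0178]), array([-0.03,  0.24,  0.01]))
```

Converted, 0.0175 m is 0.0292, 0.0165 m is 0.0275, 0.2 degrees is 0.0017.

Request:
carry_out(deltas="0.0083 0 0.0083 0 0 0 0.2; 0.015 0 0.015 0 0 0 0.2; 0.02 0 0.02 0 0 0 0.2; 0.0242 0 0.0242 0 0 0 0.2; 0.0275 0 0.0275 0 0 0 0.2; 0.0292 0 0.0292 0 0.0017 0 0.2; 0.0292 0 0.0292 0 0.0017 0 0.2; 0.0292 0 0.0292 0 0.0017 0 0.2; 0.0292 0 0.0292 0 0.0017 0 0.2; 0.0292 0 0.0292 0 0.0017 0 0.2")

```text
t: 19.9
tool_pos: [0.5425, 0.0017, 0.0502]
eef_rot: [3.142, 0.785, -2.902]
wrist_force: [-0.4, -0.1, 3.5]
width: 0.601
grasp_force: 1.4
```

```bash
python3 -c "
from h import *
s=r.state();print(to_st(s['tool_pos']),s['wrist_force']);print(delta(st(-41,70.3,50.2),45))"
```

```text
[-40.83020874  70.69249436  50.17134669] [-0.42060855 -0.06453198  3.4776798 ]
(array([ 0.0001, -0.0004, -0.0001]), array([-0.  , -0.  , -0.01]))
```

A slight contact force (3.5 N up) suggests the tips are grazing the stage. I raise 0.5 mm and close gently.

Converted, -0.0004 m is -0.0007.

Request:
carry_out(deltas="-0.0007 -0.0007 -0.0007 0 0 0 0.2; -0.0007 -0.0007 -0.0007 0 0 0 0.2; -0.0007 -0.0007 -0.0007 0 0 0 -1; -0.0007 -0.0007 -0.0007 0 0 0 -1; -0.0007 -0.0007 -0.0007 0 0 0 -1; -0.0007 -0.0007 -0.0007 0 0 0 -1; -0.0007 -0.0007 -0.0007 0 0 0 -1; -0.0007 -0.0007 -0.0007 0 0 0 -1; -0.0007 -0.0007 -0.0007 0 0 0 -1; -0.0007 -0.0007 -0.0007 0 0 0 -1", grip_force=6)

```text
t: 20.9
tool_pos: [0.5425, 0.0013, 0.0504]
eef_rot: [3.141, 0.785, -2.902]
wrist_force: [0.5, -0.3, 0.5]
width: 0.423
grasp_force: 6.2
```

```bash
python3 -c "
from h import *
s=r.state();print(to_st(s['tool_pos']),s['wrist_force'],s['width']*93,s['grasp_force']);print(delta(st(20,0,50.6),45),delta(st(49.5,0,50.6),45))"
```

```text
[-40.97864946  70.35478145  50.42089308] [ 0.48397829 -0.27173225  0.54102213] 39.32390467724711 6.223253615753492
(array([-0.0433, -0.0704,  0.043 ]), array([ 0.01, -0.03, -0.01])) (array([-0.0642, -0.0704,  0.0638]), array([ 0.01, -0.03, -0.01]))
```

The disc is gripped (39.3 mm). I drag it diagonally along the stage at a steady height.

Converted, -0.0704 m is -0.1173, -0.03 m is -0.05.

Request:
carry_out(deltas="-0.0017 -0.0033 0.0013 0 0 0 -1; -0.0067 -0.01 0.006 0 0 0 -1; -0.0133 -0.02 0.0127 0 0 0 -1; -0.0217 -0.0333 0.021 0 0 0 -1; -0.0317 -0.05 0.031 0 0 0 -1; -0.0417 -0.0667 0.041 0 0 0 -1; -0.0517 -0.0833 0.051 0 0 0 -1; -0.0617 -0.1 0.061 0 0 0 -1; -0.0692 -0.1117 0.0685 0 0 0 -1; -0.0723 -0.1173 0.0717 0 0 0 -1")

```text
t: 21.9
tool_pos: [0.6193, -0.0532, 0.0504]
eef_rot: [3.141, 0.785, -2.903]
wrist_force: [-1.0, -0.4, 0.7]
width: 0.423
grasp_force: 6.4
```

```bash
python3 -c "
from h import *
s=r.state();print(to_st(s['tool_pos']),s['wrist_force'],s['width']*93,s['grasp_force']);print(delta(st(48,0,50.8),45))
f=cam('side');g=cam('top');print(proj(f,st(14.7,0,50)),proj(g,st(14.7,0,50)))
x,y=proj(f,st(14.7,0,50)).astype(int)
for lo in(120,200,234,240):
  print(lo,[(c.round(1),w.tolist(),to_st(plane(f,*c,.05)).round(1)) for c,w in blobs(f['img'],lo,(x-16,y-12,x+17,y+13),20)])"
```

```text
[20.69947708 -0.84903714 50.44282753] [-0.99104441 -0.39837507  0.70305246] 39.36622599938929 6.367757484113099
(array([-0.0196,  0.0009,  0.019 ]), array([-0.  , -0.05, -0.04]))
[324.8474347  223.27860805] [350.25127031 206.39113973]
120 [(array([328.8, 227.3]), [0, 0, 33, 25, 379], array([  8.5, -20.4,  50. ]))]
200 [(array([313.5, 231.3]), [0, 17, 13, 8, 52], array([-32.7,  -7. ,  50. ])), (array([335.4, 232.5]), [20, 17, 13, 8, 65], array([  3. , -48.6,  50. ]))]
234 [(array([313., 231.]), [0, 17, 11, 7, 32], array([-32.6,  -5. ,  50. ])), (array([336.2, 232.7]), [23, 18, 10, 7, 50], array([  3.7, -50.5,  50. ]))]
240 [(array([313.4, 231.2]), [0, 18, 11, 6, 22], array([-32.5,  -6.4,  50. ])), (array([336.3, 233. ]), [24, 19, 9, 6, 43], array([  3. , -51.6,  50. ]))]
```

Converted, -0.0207 m is -0.0345, -0.0195 m is -0.0325.

Request:
carry_out(deltas="-0.0017 0.001 0.0017 0 0 0 -1; -0.005 0.001 0.005 0 0 0 -1; -0.01 0.001 0.01 0 0 0 -1; -0.015 0.001 0.015 0 0 0 -1; -0.02 0.001 0.02 0 0 0 -1; -0.025 0.001 0.025 0 0 0 -1; -0.0292 0.001 0.0292 0 0 0 -1; -0.0325 0.001 0.0325 0 0 0 -1; -0.0345 0.001 0.0345 0 0 0 -1; -0.0345 0.001 0.0345 0 0 0 -1")

```text
t: 23.0
tool_pos: [0.647, -0.045, 0.0507]
eef_rot: [3.141, 0.785, -2.902]
wrist_force: [-0.4, -0.2, 0.2]
width: 0.427
grasp_force: 6.0
```

```bash
python3 -c "
from h import *
s=r.state();print(to_st(s['tool_pos']),s['wrist_force'],s['width']*93,s['grasp_force']);print(delta(st(50,-.2,50.5),45))"
```

```text
[49.58229935  0.56825591 50.70157054] [-0.38368633 -0.1942617   0.19816728] 39.735026410116284 6.005243858077023
(array([-0.0002, -0.0008,  0.0004]), array([ 0.01, -0.02, -0.01]))
```

Converted, -0.0008 m is -0.0013, -0.0002 m is -0.0003.

Request:
carry_out(deltas="-0.0003 -0.0013 0.0005 0 0 0 -1; -0.0005 -0.0013 0.0005 0 0 0 -1; -0.0005 -0.0013 0.0005 0 0 0 -1; -0.0005 -0.0013 0.0005 0 0 0 -0.08; -0.0005 -0.0013 0.0005 0 0 0 -0.05; -0.0005 -0.0013 0.0005 0 0 0 0; -0.0005 -0.0013 0.0005 0 0 0 0; -0.0005 -0.0013 0.0005 0 0 0 0; -0.0005 -0.0013 0.0005 0 0 0 0; -0.0005 -0.0013 0.0005 0 0 0 0")

```text
t: 24.0
tool_pos: [0.6475, -0.0457, 0.0507]
eef_rot: [3.141, 0.785, -2.902]
wrist_force: [-0.2, 0.6, 0.6]
width: 0.5
grasp_force: 0.0
```

```bash
python3 -c "
from h import *
s=r.state();print(to_st(s['tool_pos']),s['wrist_force'],s['width']*93,s['grasp_force'])"
```

```text
[49.86137123 -0.24293672 50.74096382] [-0.17481745  0.57858014  0.57934629] 46.479834022917615 0.0
```

Probe: close again. If the disc lies flush, the fingers will pass above it.

Request:
carry_out(deltas="0 0 0 0 0 0 -0.1; 0 0 0 0 0 0 -0.2; 0 0 0 0 0 0 -0.3; 0 0 0 0 0 0 -0.3; 0 0 0 0 0 0 -0.3; 0 0 0 0 0 0 -0.3; 0 0 0 0 0 0 -0.3; 0 0 0 0 0 0 -0.3; 0 0 0 0 0 0 -0.3; 0 0 0 0 0 0 -0.3", grip_force=4)

```text
t: 25.0
tool_pos: [0.6475, -0.0457, 0.0507]
eef_rot: [3.141, 0.785, -2.902]
wrist_force: [-0.5, 0.2, -0.2]
width: 0.345
grasp_force: 0.0
```

The fingers closed past 40 mm with no contact, so the disc has dropped. I retreat along the tool axis and check with the cameras.

Converted, -0.23 m is -0.3833, -0.22 m is -0.3667.

Request:
carry_out(deltas="0 0 -0.0083 0 0 0 -0.3; 0 0 -0.0333 0 0 0 -0.3; 0 0 -0.075 0 0 0 -0.3; 0 0 -0.125 0 0 0 -0.3; 0 0 -0.1833 0 0 0 -0.3; -0.05 0.0667 -0.2167 0 0 0 -0.3; -0.1 0.1333 -0.2667 0 0 0 -0.3; -0.15 0.2 -0.3167 0 0 0 -0.3; -0.2 0.2667 -0.3667 0 0 0 -0.3; -0.2167 0.3333 -0.3833 0 0 0 -0.3")

```text
t: 26.0
tool_pos: [0.5347, 0.1158, 0.2993]
eef_rot: [-3.141, 0.789, -2.904]
wrist_force: [0.8, -1.5, -0.6]
width: 0.349
grasp_force: 0.0
```

```bash
python3 -c "
from h import *
s=r.state();print(to_st(s['tool_pos']))
R=cv2.imread('pics/side0.png');T=cv2.imread('pics/top0.png')
f=cam('side');g=cam('top')
cv2.imwrite('pics/side_end.png',f['img']);cv2.imwrite('pics/top_end.png',g['img'])
for n,F,I,w in(('side',f,R,(320,210,346,231)),('top',g,T,(337,186,360,207))):
  x0,y0,x1,y1=w
  d=np.abs(F['img'].astype(int)-I).mean(2)[y0:y1,x0:x1];print(n,d.mean(),d.max(),(d>12).sum())
  print('now');print(F['img'][y0:y1:2,x0:x1].mean(2).astype(int));print('before');print(I[y0:y1:2,x0:x1].mean(2).astype(int))
"
```

```text
[-21.34597119 183.42497324 299.31397235]
side 2.0354090354090357 14.0 2
now
[[115 113 112 113 112 111 111 117 114 110 114 119 136 146 156 190 209 214
  214 209 198 180 139 106  88  82]
 [117 114 113 112 116 111 112 112 111 111 110 111 112 112 110 117 118 134
  156 188 207 213 212 208 199 180]
 [150 144 140 128 118 112 110 114 113 109 109 117 114 113 113 113 111 111
  110 112 115 139 149 185 207 211]
 [148 149 148 146 150 144 129 122 120 123 131 132 128 128 126 124 120 115
  117 112 113 113 109 111 116 135]
 [154 151 150 146 149 141 149 166 170 169 156 142 137 136 138 139 136 134
  128 124 117 111 113 111 109 113]
 [233 227 200 162 143 156 181 183 183 183 181 181 175 167 155 142 137 136
  138 134 118 110 108 112 110 112]
 [241 241 239 239 232 213 191 186 183 182 184 181 180 182 179 181 174 169
  155 140 120 111 111 111 112 113]
 [238 239 239 239 239 238 236 232 225 204 190 188 185 183 184 179 168 160
  151 148 143 143 131 119 115 113]
 [239 240 240 240 240 240 239 240 240 239 238 235 228 198 167 156 150 149
  149 151 149 150 153 153 146 142]
 [241 241 240 240 240 240 240 238 238 240 2
[... 2874 characters left out ...]
108 112 112 111 112]
 [110 109 111  95 127 136 134 135 134 133 134 142 142 142 144 146 171 176
  115 134 139 139 140]
 [112 112 115 114 144 144 144 143 168 173 172 170 171 171 174 175 173 172
  136 133 139 139 140]
 [140 141 140 133 165 172 172 172 173 173 171 171 173 174 175 174 174 176
  123 137 140 140 139]
 [140 139 140 140 110 158 173 174 172 172 172 174 176 176 173 176 172 147
  136 138 140 140 140]
 [141 141 141 140 140 136 109 147 163 164 170 171 171 169 166 153 159 168
  169 223 225 225 226]
 [141 141 140 141 140 140 141 140 162 164 183 199 200 208 225 225 226 226
  226 226 225 225 225]
 [170 169 224 226 226 227 228 228 228 227 227 227 226 225 225 226 226 226
  226 226 225 224 225]]
```

The pocket area in both views matches the first pictures of the old disc lying flush (mean difference about 2 grey levels, under 0.5 px shift). The gripper is clear of everything, so I hand in.

```bash
python3 -c "
from h import *
print(r.job_done())"
```

```text
the job is handed in; nothing more can be done
None
```

I handed the job in at about 26 s of the 72 s. The old disc lies in the tray, the knob is pushed down and the new disc reads as flush in the pocket on both cameras. I did not measure the ring, vial, beaker or bottle again at the end, and no verdict came back.

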